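# Add a slotted load mass to the polishing jig

## Robot

A 6-joint arm with a two-finger parallel gripper is mounted at the origin on the work surface. World frame = base frame: x ahead of the robot, y to its left, z up, the work surface at z = 0. Lengths are in mm, angles in rad, forces in N, time in s.
With the tool pointing down it reaches from about 350 to 950 mm from the base axis. Payload 17.4 kg.
Tool frame: the origin (TCP) lies at the very end of the fingers, on their centre line; the grasp point (between the pads) lies 19 mm behind it (robot.grip_point_offset is the distance from the TCP to the grasp point, in mm); z points along the fingers, y is the line along which they close (so a half turn about z gives the same grasp; the last joint's range is limited). The gripper opens to 93 mm and grips with 3 to 60 N. Pads are 15 mm wide; open, the fingers measure 128 mm over their backs; the gripper's body (75 mm by 188 mm) begins 65 mm behind the grasp point.
Start: joints at [1.166, 0.116, 1.442, -0, 1.584, -0.038], TCP at [242.084, 630.102, 218.646] pointing down, gripper open.
Joint ranges: [-2.83, 2.83], [-0.83, 2.19], [0.07, 2.5], [-1.14, 4.28], [0.01, 3], [-2.97, 2.97]. Speed limits (rad/s): [1.89, 1.89, 2.22, 3.14, 3.14, 3.14].

## Interface

Orientations are given as a rotation vector (axis times angle).
In Python, from workcell import robot, viewer, workorder gives the robot as it stands.
- The arm moves only by the tool arm_command, never from a script. Its argument "moves" is a list of rows, each a list of 2 entries, a list of its own where there are three numbers: the shift along the tool's x, y, z each as a share of 400 mm, from -1 to 1, then the turn, a rotation vector about the tool's x, y, z each as a share of 90 degrees, from -1 to 1. In form: [[[tx, ty, tz], [wx, wy, wz]], ...]. A call has 1 to 12 rows; each row shifts and turns the commanded pose from where the row before left it, along the tool's axes as they then stand; what a row does not reach is not made up. A row lasts 1/12 s, in which the tool goes at most 41.7 mm and 7.16 degrees, less where a joint would pass 70% of its speed; a pose out of reach is approached as far as the arm can. A call with a number of a shift or a turn outside -1 to 1 is refused whole. A call with a gripper value outside its range is refused whole. "gripper" is the opening, from 0 (shut) to 1 (fully open), set as the call begins (left out, the last holds). The fingers move at their own pace and stop on an object; "force" is the grip in N (left out, the last holds). Time passes only in rows, so rows that do not move let the fingers close. It gives the time, the measured TCP pose, the force, the opening and the grip force at its end, in the units of the state.
- robot.observe(): the state, without advancing time (a new reading comes with each control period).
- viewer.read_camera(name): name is "scene" or "top"; returns a dict with "frame" (420x560x3 uint8, blue, green, red), "z_map" (420x560 float32, mm along the optical axis (not along the pixel's ray), 0 where there is no reading), "intrinsics" (3x3 intrinsics, pixels), "R" (3x3) and "t" (3): a world point X has camera coordinates R X + t. Camera axes: x right, y down, z forward; pixel columns grow to the right and rows downward; lengths in mm; the calibration is good to about 2 mm. A picture is of the moment at which its call begins.
- workorder.hand_in(): hands the job in; it is judged then, once.
The state is a dict: "time_s": time; "joint_positions": joint angles; "qvel": joint speeds; "tau": joint torques, N m; "position": TCP position; "tcp_rot": TCP orientation; "ft_force": force on the tool from outside, world axes, zero at the start; "torque": the same for the moment, N m; "grip_width": finger opening in mm; "gripper_force": force on a finger pad.
Only numpy, scipy, OpenCV 4.12 (cv2) and the standard library are available. Lean on these libraries where they do the work, as an engineer would, in place of code of your own. Each camera call takes 0.05 s, during which the arm holds its last target. There are 200 camera calls.

## Task

Lift the tray's red handle to tip the tray right up to its stop, so that the brass slotted mass slides out from under the clear cover into the low corner, and leave the tray standing tipped. Then pick the brass mass out of the corner and slide it sideways by its slot onto the jig's stem, under the black knob, so that it lies flat on the steel mass that is already there with the stem in its middle, and with its slot turned at least a quarter turn away from the steel mass's slot. Let go of it, keep the steel mass on the stem, and leave everything else on the bench where it stands.

Things in the scene. Friction and masses are not known exactly. Their poses are not given: they have to be found in the camera images.
- tray (a joint): Tipping angle of the shallow tray, rad: 0 lying flat, 0.52 at its stop. It turns about the y axis of tray_corner; lifting the handle increases it. The hinge is stiff: turning it takes about 10 N at the handle, and the tray stays at whatever angle it is left.
- tray_corner (a point): Inside corner of the tray, on its floor and hinge axis, 34 mm above the table; turns with the tray: x up the floor towards the handle, y along the hinge, z square to the floor. Blue fence 22 mm high: two walls meet here at 144 degrees (72 to x), 87 mm to each side; under the clear cover (x = 72 to 167 mm) guides narrow to 74 mm. A mass in the corner rests at x = 34 mm, y within 5 mm of 0.
- tray_handle (a point): Middle of the red round handle bar, 12 mm thick and 100 mm long, parallel to the hinge (y axis of the tray); it lies at x = 205 mm, z = 30 mm in the frame of tray_corner, a 32 mm gap from the end fence, and turns with the tray. Same axes as tray_corner.
- mass_center (a point): Centre (half-way up) of the brass slotted mass: a disc 64 mm across and 8 mm thick, about 0.18 kg, loose in the tray; it starts to slide at about 0.3 rad of tipping. A slot 14 mm wide runs from its middle (7 mm past the centre) out to the rim. x points from the centre out along the slot, z square to the disc. At the start it lies flat under the cover with the slot more or less towards the handle.
- mass_mouth (a point): Point in the mouth of the brass mass's slot, 28 mm from its centre along its x axis.
- jig: The polishing jig, fixed to the bench: dark lapping plate 170 mm across and 18 mm high, steel ring 96 mm across up to 50 mm, grey sleeve 60 mm across up to 80 mm, then an upright steel stem 8 mm thick, ending in a black knob 26 mm across from 110 to 122 mm above the table. Origin on the stem's axis at table height.
- jig_seat (a point): Point on the stem's axis at the top face of the steel mass, 88 mm above the table, 22 mm below the underside of the knob: the brass mass must come to lie on it, its centre 4 mm above this point.
- low_center (a point): Centre of the steel slotted mass, same shape and size as the brass one, lying loose on the jig's sleeve round the stem. x points out along its slot.
- low_mouth (a point): Point in the mouth of the steel mass's slot, 28 mm from its centre along its x axis.
- wash_bottle: Bystander: white bottle with a red cap, 60 mm across, 150 mm high; origin at its base.
- lap_plate: Bystander: steel disc with a knob, 120 mm across, 50 mm high; origin at its base.
- test_block: Bystander: copper-coloured post on a round foot 90 mm across, 65 mm high; origin at its base.
- stop_post: Bystander: steel post with a red cap, foot 44 mm across, 78 mm high; origin at its base.
- beaker: Bystander: clear beaker, 72 mm across, 90 mm high; origin at its base.
- big_mass: Bystander: dark slotted mass 84 mm across, 14 mm thick, lying on the table; origin at its base.
- wrench: Bystander: wrench 160 mm long lying on the table.
- brush: Bystander: brush 170 mm long lying on the table.

How it is judged:
By the outcome, as a careful person would: the job done as asked, in the order asked, and still so for the second after the job is handed in, with the robot touching nothing.
It also fails if it takes over 58 s, if anything falls off the work surface, if the arm or the gripper's body presses on something with over 40 N, if the wrist force passes 120 N, or if a joint passes its speed limit or range.

## Working session

There is one attempt and no reset: what is moved stays moved. The work goes in short steps, Python scripts to look and compute and a tool call to move; the robot and the scene stay as the last step left them, time stands still between calls to the robot, and variables do not carry over. Pictures are saved under pics/ and viewed, at most 10 in all, crops included, and the job is handed in when it is done.

Besides the shell and the picture viewer there is one more tool, called after "Request:" in YAML: its name, and indented under it one key for each argument. arm_command: Moves the arm, as the interface text tells. Shift numbers are shares of 400 mm and turn numbers shares of 90 degrees, none past 1 either way. Its arguments: {"type":"object","properties":{"moves":{"type":"array","items":{"type":"array"}},"gripper":{"type":"number"},"force":{"type":"number"}},"required":["moves"]}

```bash
ls; mkdir -p pics; python3 - <<'E'
from workcell import robot, viewer
import cv2,numpy as np
for n in("scene","top"):
    c=viewer.read_camera(n); cv2.imwrite(f"pics/{n}0.png",c["frame"]); np.savez(f"{n}0.npz",**c)
    print(n,c["intrinsics"].tolist(),np.round(c["R"],3).tolist(),c["t"])
print(robot.observe())
E
```

```text
pics
scene [[525.8839602183964, 0.0, 283.45067920793156], [0.0, 525.8839602183964, 216.3092472925402], [0.0, 0.0, 1.0]] [[-0.339, 0.941, 0.009], [0.577, 0.216, -0.788], [-0.743, -0.262, -0.616]] [ 199.45618459 -282.29215208 1787.147873  ]
top [[459.564818965855, 0.0, 277.9825884802604], [0.0, 459.564818965855, 209.80871001620926], [0.0, 0.0, 1.0]] [[0.028, -0.999, -0.02], [-0.985, -0.024, -0.17], [0.169, 0.025, -0.985]] [   5.86501839  600.30956481 1332.38393542]
{'time_s': 0.1, 'joint_positions': array([ 1.16626450e+00,  1.16421770e-01,  1.44218467e+00,  2.35565104e-05,
        1.58399411e+00, -3.77950305e-02]), 'qvel': array([ 0.00013966, -0.00033409, -0.00191977, -0.00054644, -0.00266657,
       -0.00140362]), 'tau': array([ 2.18354318e-03, -7.22890091e+01, -6.23868513e+01,  7.81126809e-02,
        2.26835866e-02, -7.68443510e-05]), 'position': array([241.96392737, 629.95084138, 217.99852342]), 'tcp_rot': array([-5.72800919e-01, -3.08868380e+00,  1.53640730e-03]), 'ft_force': array([0.30956661, 0.21477584, 0.17295122]), 'torque': array([ 0.00635258, -0.01330845, -0.02299069]), 'gripper_force': 0.0, 'grip_width': 93.10720538287708}
```

View pics/top0.png

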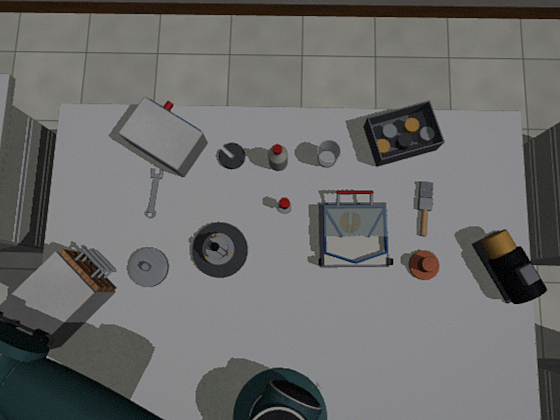

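View pics/scene0.png

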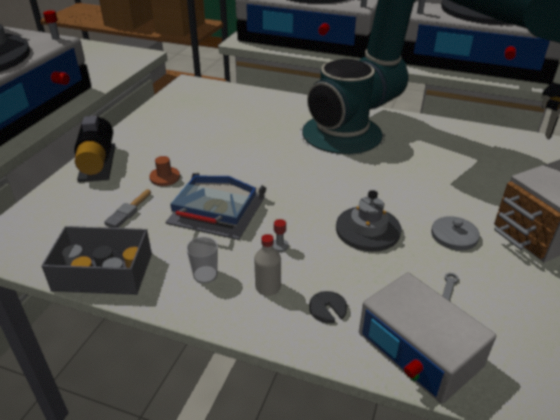

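The top view shows the tray with its red handle at about (348,192) and hinge near (356,260). The jig knob is at about (214,246). Next I'll enlarge both.

```bash
cat > h.py <<'E'
import numpy as np,cv2
from workcell import robot,viewer
from scipy.spatial.transform import Rotation as Ro
def grab(n):
    return viewer.read_camera(n)
def pz(c,u,v,z):  # pixel ray at world height z
    d=c["R"].T@np.linalg.inv(c["intrinsics"])@[u,v,1]; o=-c["R"].T@c["t"]
    return o+d*(z-o[2])/d[2]
def pd(c,u,v):
    return c["R"].T@(np.linalg.inv(c["intrinsics"])@[u,v,1]*c["z_map"][int(v),int(u)]-c["t"])
def proj(c,X):
    p=c["intrinsics"]@(c["R"]@np.asarray(X,float)+c["t"]); return p[:2]/p[2]
def crop(c,u0,v0,w,h,k):
    return cv2.resize(c["frame"][v0:v0+h,u0:u0+w],None,fx=k,fy=k,interpolation=cv2.INTER_CUBIC)
E
python3 - <<'E'
from h import *
t=dict(np.load("top0.npz"));s=dict(np.load("scene0.npz"))
a=crop(t,310,180,90,100,4);b=crop(t,185,210,70,100,4)
cv2.imwrite("pics/c1.png",np.hstack([b,a]))
for n,u,v in[("h",323,193),("h",348,192),("h",371,192),("knob",214,246),("cornerL",321,264),("cornerR",391,262),("floor",356,250)]:
    print(n,np.round(pd(t,u,v)),)
# red bar fit
f=t["frame"].astype(int);m=(f[...,2]>f[...,1]+50)&(f[...,2]>f[...,0]+50);m[:180]=0;m[205:]=0;m[:,:310]=0;m[:,400:]=0
v,u=np.nonzero(m);print(u.min(),u.max(),v.min(),v.max(),[v[u==k].mean() for k in range(u.min(),u.max()+1,8)])
E
```

```text
h [ 665. -117.    4.]
h [ 656. -187.   66.]
h [ 657. -254.   70.]
knob [479. 197. 125.]
cornerL [ 442. -111.   40.]
cornerR [ 453. -318.   39.]
floor [ 487. -215.   34.]
337 372 191 193 [np.float64(192.0), np.float64(192.0), np.float64(192.0), np.float64(192.0), np.float64(192.0)]
```

View pics/c1.png

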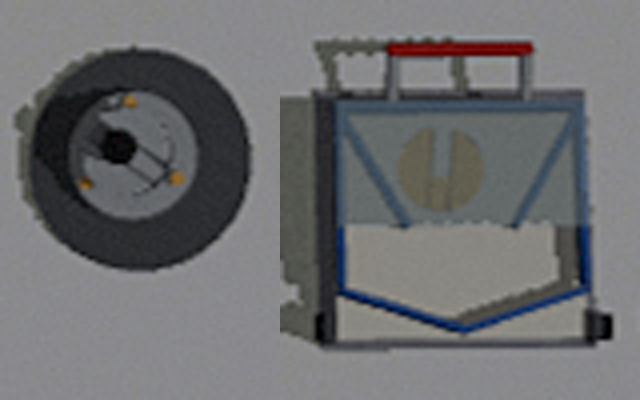

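```bash
python3 - <<'E'
from h import *
t=dict(np.load("top0.npz"));s=dict(np.load("scene0.npz"))
cv2.imwrite("pics/c2.png",np.hstack([crop(t,197,224,40,44,10),crop(s,346,184,40,44,10)]))
print("hand",[pz(t,u,192,70).round(1) for u in(336.5,355,372.8)])
print("knob",pz(t,214.3,246.5,122).round(1),"plate",pz(t,219.3,249.5,18).round(1))
print("cornertop",pz(t,355.5,261.5,56).round(1),"walls", [pz(t,*p,56).round(1) for p in((324.8,252.5),(386.7,252.7))])
print("tip handle ends scene", s["frame"].shape)
f=s["frame"].astype(int);m=(f[...,2]>f[...,1]+50)&(f[...,2]>f[...,0]+50);m[:200]=0;m[230:]=0;m[:,:170]=0;m[:,230:]=0
v,u=np.nonzero(m);print(u.min(),v[u==u.min()],u.max(),v[u==u.max()])
for p in((u.min(),v[u==u.min()].mean()),(u.max(),v[u==u.max()].mean())):print(pz(s,*p,64).round(1))
# brass mass in tray
print("brass", pz(t,(440-280)/4+310,170/4+180,40).round(1))
# jig in scene: knob top by proj
print(proj(s,[479,197,122]),proj(t,[479,197,88]),proj(s,[479,197,88]))
E
```

```text
hand [array([ 654.8, -152. ,   70. ]), array([ 656.1, -206.9,   70. ]), array([ 657.4, -259.7,   70. ])]
knob [478.4 196.6 122. ] plate [478.7 197.7  18. ]
cornertop [ 450.9 -210.3   56. ] walls [array([ 474.9, -120.2,   56. ]), array([ 479. , -301.7,   56. ])]
tip handle ends scene (420, 560, 3)
176 [212 213] 215 [220]
[ 658.4 -263.6   64. ]
[ 651.6 -158.3   64. ]
brass [ 568.4 -196.2   40. ]
[373.51846281 192.37061063] [216.01928918 247.34654273] [371.96896144 203.37256113]
```

View pics/c2.png

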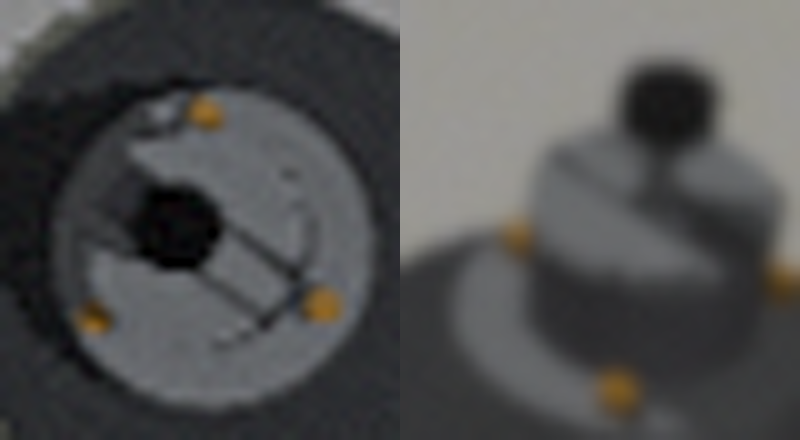

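The steel slot's two edges run right and down from the stem in the top crop, from (220,225) to (300,280). That puts it at about -125° in the world, so the brass slot should point to about +55°. Now I'll plan the approach to the handle, with the bar at about (656,-207,64) and the tray at a yaw of about 1.4°.

```bash
cat >> h.py <<'E'
def rot(yaw_y,tilt=0,tilt_yaw=1.4):
    """tool down, its y at world yaw (deg); then leant by -tilt about tray y axis (tray tipped by tilt)"""
    a=np.radians(yaw_y); y=np.array([np.cos(a),np.sin(a),0]); z=np.array([0,0,-1.])
    R=np.c_[np.cross(y,z),y,z]; k=np.radians(tilt_yaw)
    return Ro.from_rotvec(-np.radians(tilt)*np.array([-np.sin(k),np.cos(k),0]))*Ro.from_matrix(R)
def plan(P,R,o=None):
    o=o or robot.observe(); C=Ro.from_rotvec(o["tcp_rot"]); d=np.asarray(P)-o["position"]
    print("t",round(o["time_s"],2),"pos",o["position"].round(1),"F",o["ft_force"].round(1),"grip",round(o["grip_width"],1),round(o["gripper_force"],1))
    print("shift now-frame",(C.inv().apply(d)/400).round(4),"|",round(np.linalg.norm(d)/40,1),"rows; shift target-frame",(R.inv().apply(d)/400).round(4))
    w=(C.inv()*R).as_rotvec()*2/np.pi
    print("turn",w.round(4),round(np.linalg.norm(w)/.0785,1),"rows")
E
python3 -c "
from h import *
plan([656,-207,218],rot(1.4)); plan([656,-207,49],rot(1.4))"
```

```text
t 0.1 pos [242. 630. 218.] F [0.3 0.2 0.2] grip 93.1 0.0
shift now-frame [-1.7165e+00 -1.5821e+00  1.5000e-03] | 23.3 rows; shift target-frame [-2.117   0.9837 -0.    ]
turn [-6.00e-04  3.00e-04  7.51e-01] 9.6 rows
t 0.1 pos [242. 630. 218.] F [0.3 0.2 0.2] grip 93.1 0.0
shift now-frame [-1.7166 -1.5817  0.424 ] | 23.7 rows; shift target-frame [-2.117   0.9837  0.4225]
turn [-6.00e-04  3.00e-04  7.51e-01] 9.6 rows
```

Request:
arm_command:
  moves:
    - [[-0.0715,-0.0659,0],[0,0,0]]
    - [[-0.0715,-0.0659,0],[0,0,0]]
    - [[-0.0715,-0.0659,0],[0,0,0]]
    - [[-0.0715,-0.0659,0],[0,0,0]]
    - [[-0.0715,-0.0659,0],[0,0,0]]
    - [[-0.0715,-0.0659,0],[0,0,0]]
    - [[-0.0715,-0.0659,0],[0,0,0]]
    - [[-0.0715,-0.0659,0],[0,0,0]]
    - [[-0.0715,-0.0659,0],[0,0,0]]
    - [[-0.0715,-0.0659,0],[0,0,0]]
    - [[-0.0715,-0.0659,0],[0,0,0]]
    - [[-0.0715,-0.0659,0],[0,0,0]]

```text
time_s: 1.1
position: [449.3, 209.9, 218.6]
tcp_rot: [0.573, 3.089, 0.0]
ft_force: [-0.2, 0.7, 0.2]
grip_width: 92.5
gripper_force: 0.0
```

Request:
arm_command:
  moves:
    - [[-0.0715,-0.0659,0],[0,0,0]]
    - [[-0.0715,-0.0659,0],[0,0,0]]
    - [[-0.0715,-0.0659,0],[0,0,0]]
    - [[-0.0715,-0.0659,0],[0,0,0]]
    - [[-0.0715,-0.0659,0],[0,0,0]]
    - [[-0.0715,-0.0659,0],[0,0,0]]
    - [[-0.0715,-0.0659,0],[0,0,0]]
    - [[-0.0715,-0.0659,0],[0,0,0]]
    - [[-0.0715,-0.0659,0],[0,0,0]]
    - [[-0.0715,-0.0659,0],[0,0,0]]
    - [[-0.0715,-0.0659,0],[0,0,0]]
    - [[-0.0715,-0.0659,0],[0,0,0]]

```text
time_s: 2.1
position: [656.4, -208.6, 218.2]
tcp_rot: [-0.573, -3.088, -0.0]
ft_force: [0.6, 0.3, 0.6]
grip_width: 93.1
gripper_force: 0.0
```

Request:
arm_command:
  moves:
    - [[0,0,0],[0,0,0.0751]]
    - [[0,0,0],[0,0,0.0751]]
    - [[0,0,0],[0,0,0.0751]]
    - [[0,0,0],[0,0,0.0751]]
    - [[0,0,0],[0,0,0.0751]]
    - [[0,0,0],[0,0,0.0751]]
    - [[0,0,0],[0,0,0.0751]]
    - [[0,0,0],[0,0,0.0751]]
    - [[0,0,0],[0,0,0.0751]]
    - [[0,0,0],[0,0,0.0751]]
    - [[0,0,0],[0,0,0]]
    - [[0,0,0],[0,0,0]]
  gripper: 0.3

```text
time_s: 3.1
position: [655.9, -206.6, 218.3]
tcp_rot: [-2.19, -2.252, 0.0]
ft_force: [0.5, -0.5, 0.2]
grip_width: 28.4
gripper_force: 0.0
```

```bash
python3 -c "
from h import *
plan([656,-207,120],rot(1.4)); plan([656,-207,49],rot(1.4))
t=grab('top');s=grab('scene')
cv2.imwrite('pics/a1.png',np.hstack([crop(t,310,160,90,100,4),crop(s,160,130,100,100,4)]))"
```

```text
t 3.1 pos [ 655.9 -206.6  218.3] F [ 0.5 -0.5  0.2] grip 28.4 0.0
shift now-frame [-0.0011  0.0004  0.2458] | 2.5 rows; shift target-frame [-0.0011  0.0003  0.2458]
turn [-0.0003 -0.0001  0.0023] 0.0 rows
t 3.1 pos [ 655.9 -206.6  218.3] F [ 0.5 -0.5  0.2] grip 28.4 0.0
shift now-frame [-0.0011  0.0005  0.4233] | 4.2 rows; shift target-frame [-1.100e-03  3.000e-04  4.233e-01]
turn [-0.0003 -0.0001  0.0023] 0.0 rows
```

Request:
arm_command:
  moves:
    - [[0,0,0.085],[0,0,0]]
    - [[0,0,0.085],[0,0,0]]
    - [[0,0,0.08],[0,0,0]]
    - [[0,0,0.05],[0,0,0]]
    - [[0,0,0.03],[0,0,0]]
    - [[0,0,0],[0,0,0]]

```text
time_s: 3.7
position: [654.9, -206.3, 83.8]
tcp_rot: [-2.19, -2.248, 0.002]
ft_force: [-0.5, -0.1, -0.6]
grip_width: 27.6
gripper_force: 0.0
```

```bash
python3 -c "
from h import *
plan([656,-207,47],rot(1.4))
t=grab('top');s=grab('scene')
cv2.imwrite('pics/a1.png',np.hstack([crop(t,310,160,90,100,4),crop(s,160,150,100,100,4)]))"
```

```text
t 3.7 pos [ 654.9 -206.3   83.8] F [-0.5 -0.1 -0.6] grip 27.6 0.0
shift now-frame [-0.002   0.003   0.0921] | 0.9 rows; shift target-frame [-0.0019  0.0027  0.0921]
turn [-0.0022 -0.0009  0.0011] 0.0 rows
```

View pics/a1.png

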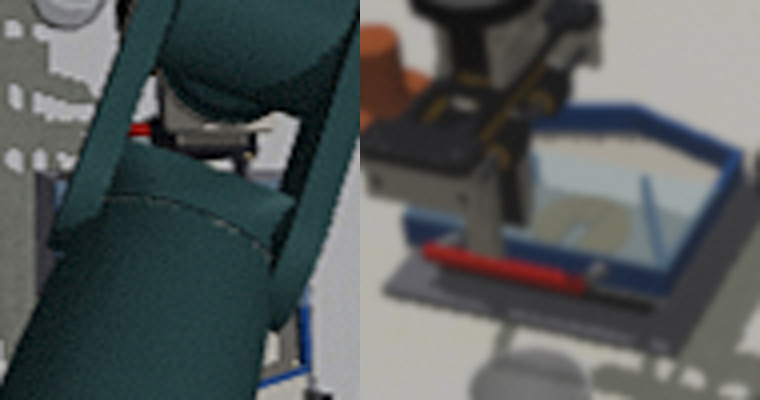

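Request:
arm_command:
  moves:
    - [[-0.001,0.001,0.03],[0,0,0]]
    - [[-0.001,0.001,0.03],[0,0,0]]
    - [[0,0,0.03],[0,0,0]]
    - [[0,0,0],[0,0,0]]

```text
time_s: 4.13
position: [655.6, -207.0, 47.4]
tcp_rot: [-2.192, -2.246, 0.002]
ft_force: [-1.1, -0.1, -1.0]
grip_width: 28.0
gripper_force: 0.0
```

Request:
arm_command:
  moves:
    - [[0,0,0],[0,0,0]]
    - [[0,0,0],[0,0,0]]
    - [[0,0,0],[0,0,0]]
    - [[0,0,0],[0,0,0]]
  gripper: 0.0
  force: 35

```text
time_s: 4.47
position: [656.7, -207.5, 51.2]
tcp_rot: [2.194, 2.248, -0.0]
ft_force: [-3.8, -0.1, 2.1]
grip_width: 10.9
gripper_force: 35.0
```

Request:
arm_command:
  moves:
    - [[0,-0.00235,-0.02235],[-0.0278,0,0]]
    - [[0,-0.00235,-0.02235],[-0.0278,0,0]]
    - [[0,-0.00235,-0.02235],[-0.0278,0,0]]
    - [[0,-0.00235,-0.02235],[-0.0278,0,0]]
    - [[0,0,0],[0,0,0]]

```text
time_s: 4.88
position: [650.4, -207.8, 87.5]
tcp_rot: [2.103, 2.154, 0.192]
ft_force: [-2.9, 1.6, 1.8]
grip_width: 11.1
gripper_force: 35.0
```

```bash
python3 -c "
from h import *
plan([656,-207,47],rot(1.4,10))
s=grab('scene')
cv2.imwrite('pics/a2.png',crop(s,160,130,110,120,4))"
```

```text
t 4.88 pos [ 650.4 -207.8   87.5] F [-2.9  1.6  1.8] grip 11.1 35.0
shift now-frame [ 0.0016 -0.0041  0.1022] | 1.0 rows; shift target-frame [ 0.0015 -0.0037  0.1023]
turn [ 0.0025  0.0004 -0.0003] 0.0 rows
```

View pics/a2.png

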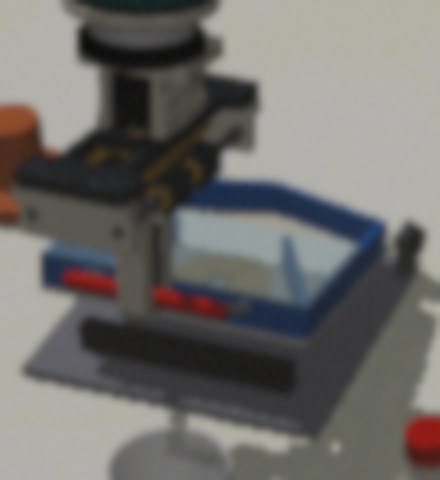

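The tray is lifting with the handle, so the grip holds. I'll carry on to the stop.

Request:
arm_command:
  moves:
    - [[0,-0.00235,-0.02235],[-0.0278,0,0]]
    - [[0,-0.00235,-0.02235],[-0.0278,0,0]]
    - [[0,-0.00235,-0.02235],[-0.0278,0,0]]
    - [[0,-0.00235,-0.02235],[-0.0278,0,0]]
    - [[0,-0.00235,-0.02235],[-0.0278,0,0]]
    - [[0,-0.00235,-0.02235],[-0.0278,0,0]]
    - [[0,-0.00235,-0.02235],[-0.0278,0,0]]
    - [[0,0,0],[0,0,0]]

```text
time_s: 5.6
position: [625.3, -208.5, 144.4]
tcp_rot: [1.93, 1.977, 0.486]
ft_force: [-2.9, 0.7, 2.0]
grip_width: 10.6
gripper_force: 35.0
```

Request:
arm_command:
  moves:
    - [[0,-0.0012,-0.0112],[-0.0139,0,0]]
    - [[0,-0.0012,-0.0112],[-0.0139,0,0]]
    - [[0,0,0],[0,0,0]]
    - [[0,0,0],[0,0,0]]

```text
time_s: 5.93
position: [621.1, -208.6, 150.9]
tcp_rot: [1.906, 1.953, 0.522]
ft_force: [3.6, -3.5, -2.4]
grip_width: 11.4
gripper_force: 35.0
```

Request:
arm_command:
  moves:
    - [[0,-0.001,-0.005],[0,0,0]]
    - [[0,0,-0.004],[0,0,0]]
    - [[0,0,0],[0,0,0]]
    - [[0,0,0],[0,0,0]]

```text
time_s: 6.27
position: [620.1, -208.0, 152.2]
tcp_rot: [1.906, 1.952, 0.524]
ft_force: [39.3, -4.3, -24.4]
grip_width: 11.1
gripper_force: 35.0
```

```bash
python3 -c "
from h import *
plan([621,-208,150],rot(1.4,29.8))
s=grab('scene')
cv2.imwrite('pics/a3.png',crop(s,160,110,110,120,5))"
```

```text
t 6.27 pos [ 620.1 -208.   152.2] F [ 39.3  -4.3 -24.4] grip 11.1 35.0
shift now-frame [ 0.     -0.0008  0.006 ] | 0.1 rows; shift target-frame [ 0.     -0.0008  0.006 ]
turn [ 0.0024 -0.0004 -0.0005] 0.0 rows
```

At the stop: the force has risen to about 46 N. Relax, release and back away along the tool.

Request:
arm_command:
  moves:
    - [[0,0.001,0.008],[0,0,0]]
    - [[0,0,0],[0,0,0]]

```text
time_s: 6.48
position: [621.3, -208.0, 150.8]
tcp_rot: [1.906, 1.954, 0.523]
ft_force: [9.0, -0.6, -3.9]
grip_width: 11.0
gripper_force: 35.0
```

Request:
arm_command:
  moves:
    - [[0,0,0],[0,0,0]]
    - [[0,0,0],[0,0,0]]
    - [[0,0,0],[0,0,0]]
    - [[0,0,0],[0,0,0]]
  gripper: 0.3

```text
time_s: 6.82
position: [620.5, -208.3, 151.4]
tcp_rot: [1.906, 1.953, 0.523]
ft_force: [0.2, -0.2, 0.9]
grip_width: 27.6
gripper_force: 0.0
```

Request:
arm_command:
  moves:
    - [[0,0,-0.04],[0,0,0]]
    - [[0,0,-0.08],[0,0,0]]
    - [[0,0,-0.08],[0,0,0]]
    - [[0,0,-0.08],[0,0,0]]
    - [[0,0,-0.08],[0,0,0]]
    - [[0,0,0],[0,0,0]]

```text
time_s: 7.32
position: [547.6, -210.7, 283.2]
tcp_rot: [1.899, 1.947, 0.525]
ft_force: [0.4, 0.5, 0.5]
grip_width: 27.8
gripper_force: 0.0
```

```bash
python3 -c "
from h import *
plan([621,-208,150],rot(1.4,29.8))
s=grab('scene');t=grab('top');np.savez('scene1.npz',**s)
cv2.imwrite('pics/a3.png',np.hstack([crop(s,160,120,100,120,4),crop(t,310,170,90,120,4)]))"
```

```text
t 7.32 pos [ 547.6 -210.7  283.2] F [0.4 0.5 0.5] grip 27.8 0.0
shift now-frame [ 0.0039 -0.0102  0.3801] | 3.8 rows; shift target-frame [ 0.0023 -0.0062  0.3802]
turn [0.0067 0.0027 0.0009] 0.1 rows
```

View pics/a3.png

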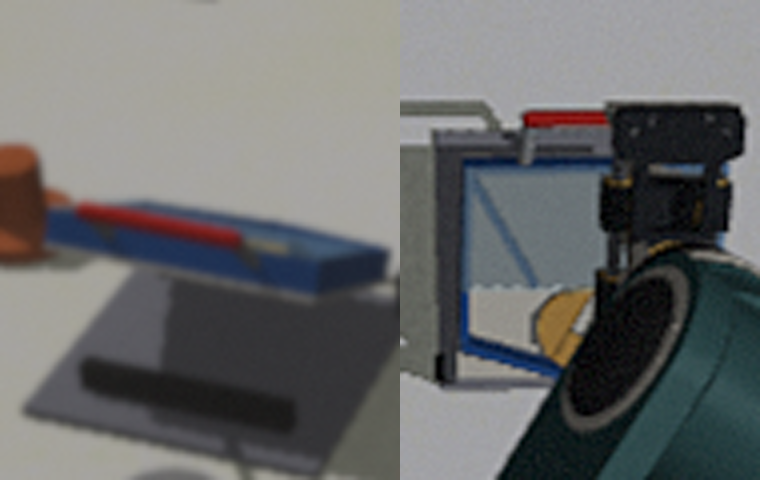

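The mass is in the corner but half hidden by the arm. I'll swing aside and turn the gripper so I can see it.

Request:
arm_command:
  moves:
    - [[0.09,0,0],[0,0,0]]
    - [[0.09,0,0],[0,0,0]]
    - [[0.09,0,0],[0,0,0]]
    - [[0.09,0,0],[0,0,0]]
    - [[0.09,0,0],[0,0,0]]
    - [[0.09,0,0],[0,0,0]]
    - [[0.09,0,0],[0,0,0]]
    - [[0,0,0],[0,0,0]]
  gripper: 1.0

```text
time_s: 8.08
position: [541.8, 47.8, 274.3]
tcp_rot: [1.902, 1.96, 0.525]
ft_force: [0.4, -0.5, -0.9]
grip_width: 76.8
gripper_force: 0.0
```

```bash
python3 -c "
from h import *
plan([621,-208,150],rot(1.4,29.8))
t=grab('top');np.savez('top1.npz',**t)
cv2.imwrite('pics/a4.png',np.hstack([crop(t,315,180,80,100,5),crop(t,342,235,32,40,12.5)]))
k=np.radians(1.4);ey=np.array([-np.sin(k),np.cos(k),0]);T=Ro.from_rotvec(-.52*ey)*Ro.from_rotvec([0,0,k])
for n,X in(('ctr',[34,0,8]),('corner',[0,0,22]),('xs',[66,0,8])):
    p=T.apply(X)+[451.5,-211.6,34]; q=proj(t,p); print(n,p.round(1),q.round(1),((q-[342,235])*12.5).round())
"
```

```text
t 8.08 pos [541.8  47.8 274.3] F [ 0.4 -0.5 -0.9] grip 76.8 0.0
shift now-frame [-6.457e-01  1.000e-04  3.579e-01] | 7.4 rows; shift target-frame [-0.6443  0.0038  0.3604]
turn [ 0.0013 -0.0025  0.0029] 0.1 rows
ctr [ 477.  -211.    57.8] [355.8 252.5] [173. 219.]
corner [ 440.6 -211.9   53.1] [355.9 265.1] [174. 376.]
xs [ 504.8 -210.3   73.7] [356.4 242.6] [180.  95.]
```

View pics/a4.png

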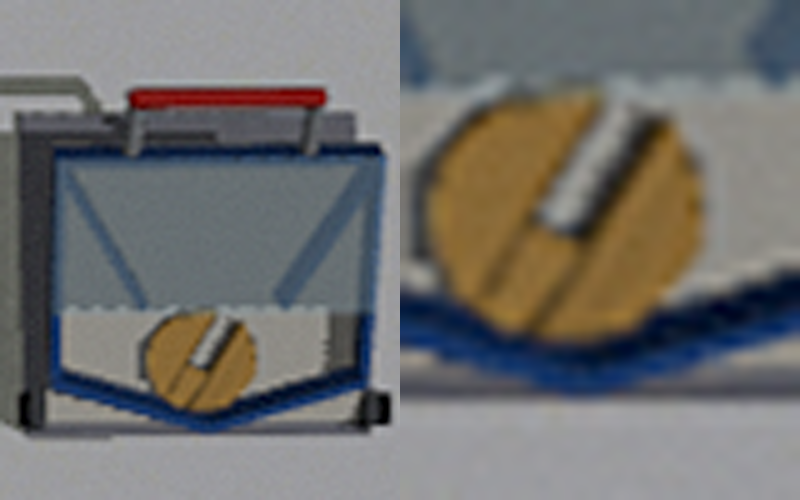

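```bash
python3 - <<'E'
from h import *
t=dict(np.load("top1.npz"));t0=dict(np.load("top0.npz"));s=dict(np.load("scene0.npz"))
J=np.array([478.6,197.0,88])
for a in range(-180,180,15):
    r=np.radians(a);P=[J+[k*np.cos(r),k*np.sin(r),0] for k in(20,24,28)]
    out=[]
    for c in(t0,s):
        q=[proj(c,p).round().astype(int) for p in P]
        out+=[[round(float(pd(c,u,v)[2])) for u,v in q],[int(c["frame"][v,u].sum()//3) for u,v in q]]
    print(a,*out)
print("mass",[pz(t,342+a/12.5,235+b/12.5,58).round(1) for a,b in((165,217),(160,222),(230,110))])
q=pd(t,350,254),pd(t,360,254),pd(t,352,246);print(np.round(q,1))
plan([541,47,275],rot(91.4,29.8))
E
```

```text
-180 [89, 89, 86] [106, 101, 103] [88, 114, 117] [72, 48, 29]
-165 [90, 82, 85] [104, 103, 102] [107, 114, 117] [48, 35, 27]
-150 [86, 89, 87] [95, 99, 104] [87, 112, 116] [68, 69, 50]
-135 [91, 86, 91] [107, 80, 73] [87, 89, 86] [93, 92, 104]
-120 [87, 82, 81] [104, 105, 107] [88, 86, 84] [102, 102, 108]
-105 [83, 88, 87] [57, 55, 57] [87, 90, 87] [95, 95, 94]
-90 [87, 92, 88] [84, 106, 112] [87, 90, 89] [96, 91, 103]
-75 [86, 88, 92] [105, 104, 99] [87, 88, 87] [103, 106, 106]
-60 [86, 87, 87] [105, 101, 108] [88, 86, 86] [106, 105, 106]
-45 [91, 88, 86] [103, 102, 103] [89, 85, 88] [107, 106, 106]
-30 [87, 83, 83] [102, 104, 106] [87, 92, 87] [106, 107, 104]
-15 [88, 86, 85] [105, 101, 109] [89, 88, 87] [106, 106, 102]
0 [84, 90, 89] [110, 101, 109] [88, 91, 87] [107, 107, 101]
15 [86, 88, 92] [103, 106, 102] [89, 85, 89] [101, 106, 98]
30 [86, 87, 87] [104, 108, 107] [89, 88, 87] [81, 84, 87]
45 [83, 78, 84] [36, 40, 61] [82, 82, 82] [54, 59, 49]
60 [126, 83, 80] [40, 47, 46] [87, 84, 83] [41, 42, 41]
75 [86, 89, 85] [30, 36, 46] [89, 84, 88] [49, 51, 63]
90 [90, 90, 86] [48, 62, 53] [89, 89, 88] [59, 65, 88]
105 [87, 89, 85] [54, 76, 110] [91, 90, 89] [74, 84, 94]
120 [87, 88, 85] [107, 105, 109] [88, 87, 87] [91, 104, 118]
135 [88, 89, 84] [104, 103, 105] [87, 89, 87] [104, 107, 111]
150 [87, 91, 86] [99, 102, 104] [87, 89, 90] [104, 105, 117]
165 [88, 88, 90] [101, 102, 103] [89, 89, 90] [95, 95, 100]
mass [array([ 477.5, -209.2,   58. ]), array([ 476.3, -208. ,   58. ]), array([ 503.1, -224.4,   58. ])]
[[ 472.9 -195.1   49.3]
 [ 473.  -223.2   57.7]
 [ 495.  -198.4   67.8]]
t 8.13 pos [542.   45.6 274.3] F [ 0.2  0.  -0.2] grip 80.5 0.0
shift now-frame [ 0.0035 -0.0011 -0.0027] | 0.0 rows; shift target-frame [ 0.0011  0.0035 -0.0027]
turn [ 2.300e-03 -6.000e-04 -9.969e-01] 12.7 rows
```

Depth confirms that the steel slot points to about +53°, so the lines at -125° are seams opposite the slot. The brass slot therefore has to go to about -125°. In the tray the brass is centred near (477,-209), with its slot at about -29°. Now I turn the tool.

Request:
arm_command:
  moves:
    - [[0,0,0],[0,0,-0.0767]]
    - [[0,0,0],[0,0,-0.0767]]
    - [[0,0,0],[0,0,-0.0767]]
    - [[0,0,0],[0,0,-0.0767]]
    - [[0,0,0],[0,0,-0.0767]]
    - [[0,0,0],[0,0,-0.0767]]
    - [[0,0,0],[0,0,-0.0767]]
    - [[0,0,0],[0,0,-0.0767]]
    - [[0,0,0],[0,0,-0.0767]]
    - [[0,0,0],[0,0,-0.0767]]
    - [[0,0,0],[0,0,-0.0767]]
    - [[0,0,0],[0,0,-0.0767]]
  gripper: 0.9

```text
time_s: 9.13
position: [542.4, 40.9, 274.5]
tcp_rot: [0.125, 2.618, 0.049]
ft_force: [-0.6, -0.1, -0.7]
grip_width: 83.5
gripper_force: 0.0
```

Request:
arm_command:
  moves:
    - [[0,0,0],[0,0,-0.0767]]
    - [[0,0,0],[0,0,0]]

```text
time_s: 9.3
position: [542.4, 41.0, 274.6]
tcp_rot: [-0.033, 2.619, 0.007]
ft_force: [-0.6, -0.2, 0.7]
grip_width: 83.6
gripper_force: 0.0
```

```bash
python3 - <<'E'
from h import *
R=rot(91.4,29.8);n=-R.as_matrix()[:,2]
print(n,robot.observe()["joint_positions"].round(2))
plan(np.array([480,-209,52.6])+130*n,R)
E
```

```text
[-0.49682561 -0.01214216  0.86776545] [ 0.03 -0.53  1.97 -0.    1.18 -1.56]
t 9.3 pos [542.4  41.  274.6] F [-0.6 -0.2  0.7] grip 83.6 0.0
shift now-frame [ 0.425  -0.6205  0.0711] | 7.6 rows; shift target-frame [ 0.4243 -0.621   0.0715]
turn [-0.0005  0.0012  0.0006] 0.0 rows
```

Request:
arm_command:
  moves:
    - [[0.053,-0.0776,0.0089],[0,0,0]]
    - [[0.053,-0.0776,0.0089],[0,0,0]]
    - [[0.053,-0.0776,0.0089],[0,0,0]]
    - [[0.053,-0.0776,0.0089],[0,0,0]]
    - [[0.053,-0.0776,0.0089],[0,0,0]]
    - [[0.053,-0.0776,0.0089],[0,0,0]]
    - [[0.053,-0.0776,0.0089],[0,0,0]]
    - [[0.053,-0.0776,0.0089],[0,0,0]]
    - [[0,0,0],[0,0,0]]
    - [[0,0,0],[0,0,0]]

```text
time_s: 10.13
position: [413.3, -211.1, 164.4]
tcp_rot: [-0.013, 2.619, 0.012]
ft_force: [0.4, 0.8, 1.3]
grip_width: 83.5
gripper_force: 0.0
```

```bash
python3 - <<'E'
from h import *
R=rot(91.4,29.8);n=-R.as_matrix()[:,2]
print(robot.observe()["joint_positions"].round(2))
plan(np.array([480,-209,52.6])+40*n,R)
E
```

```text
[-0.76 -0.66  2.22  0.38  1.22 -2.41]
t 10.13 pos [ 413.3 -211.1  164.4] F [0.4 0.8 1.3] grip 83.5 0.0
shift now-frame [-0.0055  0.0017  0.2254] | 2.3 rows; shift target-frame [-0.006   0.0013  0.2254]
turn [-0.001   0.0014 -0.0092] 0.1 rows
```

Request:
arm_command:
  moves:
    - [[-0.002,0.0005,0.08],[0,0,-0.009]]
    - [[-0.002,0.0005,0.08],[0,0,0]]
    - [[-0.002,0.0005,0.065],[0,0,0]]
    - [[0,0,0],[0,0,0]]
    - [[0,0,0],[0,0,0]]

```text
time_s: 10.55
position: [462.1, -205.6, 88.4]
tcp_rot: [-0.045, 2.619, 0.009]
ft_force: [-0.3, 0.7, 0.1]
grip_width: 83.9
gripper_force: 0.0
```

```bash
python3 - <<'E'
from h import *
R=rot(91.4,29.8)
print(robot.observe()["joint_positions"].round(2))
plan(np.array([480,-209,52.6]),R)
t=grab("top");s=grab("scene")
cv2.imwrite("pics/a5.png",np.hstack([crop(t,320,200,70,80,5),crop(s,170,140,90,80,5)]))
E
```

```text
[-0.66 -0.5   2.25  0.38  1.01 -2.41]
t 10.55 pos [ 462.1 -205.6   88.4] F [-0.3  0.7  0.1] grip 83.9 0.0
shift now-frame [ 0.006  -0.0099  0.0999] | 1.0 rows; shift target-frame [ 0.0058 -0.0096  0.0999]
turn [0.0018 0.0012 0.0057] 0.1 rows
```

Request:
arm_command:
  moves:
    - [[0.005,-0.009,0.02],[0,0,0.003]]
    - [[0,0,0.03],[0,0,0]]
    - [[0,0,0.025],[0,0,0]]
    - [[0,0,0.015],[0,0,0]]
    - [[0,0,0],[0,0,0]]
    - [[0,0,0],[0,0,0]]

```text
time_s: 11.15
position: [478.2, -210.3, 57.0]
tcp_rot: [-0.038, 2.618, 0.007]
ft_force: [0.3, -0.0, 0.4]
grip_width: 83.8
gripper_force: 0.0
```

```bash
python3 - <<'E'
from h import *
plan(np.array([480,-209,52.6]),rot(91.4,29.8))
E
```

```text
t 11.15 pos [ 478.2 -210.3   57. ] F [ 0.3 -0.   0.4] grip 83.8 0.0
shift now-frame [0.0014 0.003  0.0118] | 0.1 rows; shift target-frame [0.0014 0.003  0.0118]
turn [0.0002 0.0022 0.0029] 0.0 rows
```

Request:
arm_command:
  moves:
    - [[0.0014,0.003,0.004],[0,0,0]]
    - [[0,0,0.004],[0,0,0]]
    - [[0,0,0],[0,0,0]]
    - [[0,0,0],[0,0,0]]

```text
time_s: 11.48
position: [479.3, -209.1, 54.2]
tcp_rot: [-0.038, 2.617, 0.007]
ft_force: [-0.5, -1.0, -0.1]
grip_width: 83.5
gripper_force: 0.0
```

Request:
arm_command:
  moves:
    - [[0,0,0.003],[0,0,0]]
    - [[0,0,0.003],[0,0,0]]
    - [[0,0,0],[0,0,0]]
    - [[0,0,0],[0,0,0]]

```text
time_s: 11.82
position: [480.5, -209.0, 51.8]
tcp_rot: [-0.038, 2.617, 0.007]
ft_force: [-0.5, 0.7, 0.4]
grip_width: 83.5
gripper_force: 0.0
```

Request:
arm_command:
  moves:
    - [[0,0,0.0025],[0,0,0]]
    - [[0,0,0],[0,0,0]]
    - [[0,0,0],[0,0,0]]

```text
time_s: 12.07
position: [481.1, -209.1, 51.1]
tcp_rot: [-0.038, 2.617, 0.007]
ft_force: [0.1, 0.3, 0.3]
grip_width: 83.3
gripper_force: 0.3
```

Request:
arm_command:
  moves:
    - [[0,0,0.0025],[0,0,0]]
    - [[0,0,0],[0,0,0]]
    - [[0,0,0],[0,0,0]]

```text
time_s: 12.32
position: [481.4, -209.1, 50.7]
tcp_rot: [-0.039, 2.618, 0.007]
ft_force: [-10.7, 1.0, 11.6]
grip_width: 83.8
gripper_force: 7.6
```

Request:
arm_command:
  moves:
    - [[0,0,-0.006],[0,0,0]]
    - [[0,0,0],[0,0,0]]

```text
time_s: 12.48
position: [480.3, -209.1, 52.6]
tcp_rot: [-0.038, 2.617, 0.006]
ft_force: [-0.9, -0.3, 0.7]
grip_width: 83.5
gripper_force: 0.0
```

Request:
arm_command:
  moves:
    - [[0,0,0],[0,0,0]]
    - [[0,0,0],[0,0,0]]
    - [[0,0,0],[0,0,0]]
    - [[0,0,0],[0,0,0]]
    - [[0,0,0],[0,0,0]]
    - [[0,0,0],[0,0,0]]
  gripper: 0.55
  force: 35

```text
time_s: 12.98
position: [480.4, -209.1, 52.3]
tcp_rot: [-0.038, 2.617, 0.006]
ft_force: [2.7, -1.2, -0.7]
grip_width: 63.3
gripper_force: 35.0
```

Width 63.3 mm at 35 N: gripped on the diameter. Lift square to the tray.

Request:
arm_command:
  moves:
    - [[0,0,-0.02],[0,0,0]]
    - [[0,0,-0.04],[0,0,0]]
    - [[0,0,-0.06],[0,0,0]]
    - [[0,0,-0.08],[0,0,0]]
    - [[0,0,-0.08],[0,0,0]]
    - [[0,0,-0.08],[0,0,0]]
    - [[0,0,0],[0,0,0]]

```text
time_s: 13.57
position: [407.5, -211.7, 182.7]
tcp_rot: [-0.039, 2.613, 0.0]
ft_force: [0.7, 0.2, 0.7]
grip_width: 62.7
gripper_force: 35.0
```

```bash
python3 - <<'E'
from h import *
print(robot.observe()["joint_positions"].round(2))
plan(np.array([560,-100,200]),rot(91.4,0))
t=grab("top");s=grab("scene")
cv2.imwrite("pics/a6.png",np.hstack([crop(t,310,180,80,110,5),crop(s,170,110,80,110,5)]))
E
```

```text
[-0.77 -0.69  2.21  0.39  1.26 -2.43]
t 13.57 pos [ 407.5 -211.7  182.7] F [0.7 0.2 0.7] grip 62.7 35.0
shift now-frame [-0.3585  0.2682  0.1571] | 4.7 rows; shift target-frame [-0.3879  0.2698 -0.0432]
turn [-0.0039  0.3364  0.0033] 4.3 rows
```

Request:
arm_command:
  moves:
    - [[0,0,0],[0,0.0673,0]]
    - [[0,0,0],[0,0.0673,0]]
    - [[0,0,0],[0,0.0673,0]]
    - [[0,0,0],[0,0.0673,0]]
    - [[0,0,0],[0,0.0673,0]]
    - [[0,0,0],[0,0,0]]

```text
time_s: 14.17
position: [409.5, -210.0, 174.3]
tcp_rot: [0.049, -3.127, 0.001]
ft_force: [0.8, -0.2, -2.7]
grip_width: 62.8
gripper_force: 35.0
```

```bash
python3 - <<'E'
from h import *
print(robot.observe()["joint_positions"].round(2))
plan(np.array([520,255,190]),rot(91.4,0))
E
```

```text
[-0.52 -0.34  1.94 -0.01  1.56 -2.13]
t 14.17 pos [ 409.5 -210.   174.3] F [ 0.8 -0.2 -2.7] grip 62.8 35.0
shift now-frame [-0.3116  1.1533 -0.0439] | 12.0 rows; shift target-frame [-0.3045  1.1554 -0.0394]
turn [-0.0001 -0.009   0.0043] 0.1 rows
```

Request:
arm_command:
  moves:
    - [[-0.026,0.0961,-0.0045],[0,-0.009,0]]
    - [[-0.026,0.0961,-0.0037],[0,0,0]]
    - [[-0.026,0.0961,-0.0037],[0,0,0]]
    - [[-0.026,0.0961,-0.0037],[0,0,0]]
    - [[-0.026,0.0961,-0.0037],[0,0,0]]
    - [[-0.026,0.0961,-0.0037],[0,0,0]]
    - [[-0.026,0.0961,-0.0037],[0,0,0]]
    - [[-0.026,0.0961,-0.0037],[0,0,0]]
    - [[-0.026,0.0961,-0.0037],[0,0,0]]
    - [[-0.026,0.0961,-0.0037],[0,0,0]]
    - [[-0.026,0.0961,-0.0037],[0,0,0]]
    - [[-0.026,0.0961,-0.0037],[0,0,0]]

```text
time_s: 15.17
position: [519.2, 256.1, 193.4]
tcp_rot: [-0.046, 3.132, -0.001]
ft_force: [0.1, -0.7, -1.9]
grip_width: 62.8
gripper_force: 35.0
```

Request:
arm_command:
  moves:
    - [[0,0,0],[0,0,0.0765]]
    - [[0,0,0],[0,0,0.0765]]
    - [[0,0,0],[0,0,0.0765]]
    - [[0,0,0],[0,0,0.0765]]
    - [[0,0,0],[0,0,0.0765]]
    - [[0,0,0],[0,0,0.0765]]
    - [[0,0,0],[0,0,0.0765]]
    - [[0,0,0],[0,0,0.0765]]
    - [[0,0,0],[0,0,0.0765]]
    - [[0,0,0],[0,0,0.0765]]
    - [[0,0,0],[0,0,0.0765]]
    - [[0,0,0],[0,0,0.0765]]

```text
time_s: 16.17
position: [519.2, 253.9, 193.3]
tcp_rot: [2.042, 2.378, 0.008]
ft_force: [-0.2, 0.4, -2.1]
grip_width: 63.4
gripper_force: 35.0
```

Request:
arm_command:
  moves:
    - [[0,0,0],[0,0,0.0765]]
    - [[0,0,0],[0,0,0.0765]]
    - [[0,0,0],[0,0,0]]
    - [[0,0,0],[0,0,0]]

```text
time_s: 16.5
position: [519.3, 253.8, 193.8]
tcp_rot: [2.302, 2.127, 0.009]
ft_force: [-0.8, 0.4, -1.5]
grip_width: 62.9
gripper_force: 35.0
```

```bash
python3 - <<'E'
from h import *
print(robot.observe()["joint_positions"].round(2))
plan(np.array([520,255,96]),rot(-5,0))
t=grab("top");s=grab("scene")
np.savez("s7.npz",**s);np.savez("t7.npz",**t)
P=robot.observe()["position"]; print(proj(t,P),proj(s,P),proj(s,[478.6,197,122]))
cv2.imwrite("pics/a7.png",np.hstack([crop(t,160,195,80,110,5),crop(s,350,130,80,110,5)]))
E
```

```text
[ 0.41 -0.09  1.69 -0.    1.53  0.49]
t 16.5 pos [519.3 253.8 193.8] F [-0.8  0.4 -1.5] grip 62.9 35.0
shift now-frame [ 0.0033 -0.0007  0.2445] | 2.4 rows; shift target-frame [0.0031 0.0015 0.2445]
turn [0.0058 0.0004 0.0053] 0.1 rows
[189.65353765 228.22879564] [397.64501362 181.39736783] [373.55263246 192.28302308]
```

View pics/a7.png

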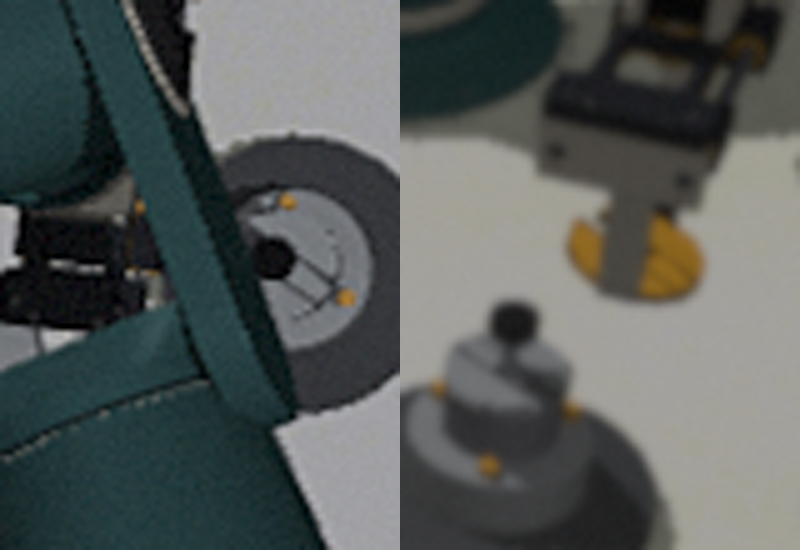

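Scene view: the brass mass is held level at about (640,260) in the crop. Its seam lines, opposite the slot, run parallel to the steel's slot. I'll refine the slot angle numerically from the earlier top picture, rectified to the tray plane.

```bash
python3 - <<'E'
from h import *
def rect(c,P0,ex,ey,half,k):   # image with +x plane right, +y plane down
    src=np.float32([proj(c,P0+a*ex+b*ey) for a,b in((-half,-half),(half,-half),(half,half),(-half,half))])
    n=2*half*k; dst=np.float32([[0,0],[n,0],[n,n],[0,n]])
    return cv2.warpPerspective(c["frame"],cv2.getPerspectiveTransform(src,dst),(n,n),flags=cv2.INTER_CUBIC)
t=dict(np.load("top1.npz"))
k0=np.radians(1.4);e=np.array([-np.sin(k0),np.cos(k0),0]);T=Ro.from_rotvec(-.52*e)*Ro.from_rotvec([0,0,k0])
ex,ey=T.apply([1,0,0]),T.apply([0,1,0]);P0=np.array([477,-210,57.8])
I=rect(t,P0,ex,ey,45,4); H=cv2.cvtColor(I,cv2.COLOR_BGR2HSV)
b=((H[...,1]>90)&(H[...,0]>8)&(H[...,0]<30)&(H[...,2]>50)).astype(np.uint8)
b=cv2.morphologyEx(b,cv2.MORPH_OPEN,np.ones((7,7)))
c=max(cv2.findContours(b,0,1)[0],key=cv2.contourArea)
(cx,cy),r=cv2.minEnclosingCircle(c);print("disc mm",cx/4-45,cy/4-45,r/4)
g=cv2.cvtColor(I,cv2.COLOR_BGR2GRAY)
# polar profile of brass (mean over radius 14..26)
best=[]
for a in np.arange(-180,180,5):
    rr=np.arange(14,27)*4;x=(cx+rr*np.cos(np.radians(a))).astype(int);y=(cy+rr*np.sin(np.radians(a))).astype(int)
    best.append((a,b[y,x].mean()))
print([(int(a),round(float(v),1)) for a,v in best if v<.9])
# slot bright pixels
m=((H[...,1]<60)&(g>110)).astype(np.uint8);yy,xx=np.mgrid[:360,:360];d=np.hypot(xx-cx,yy-cy)/4
m[(d>27)]=0; print("slot px",m.sum()/16)
ys,xs=np.nonzero(m);l=cv2.fitLine(np.float32(np.c_[xs,ys]),cv2.DIST_L2,0,.01,.01).ravel();print("axis deg",np.degrees(np.arctan2(l[1],l[0])),"centroid ang",np.degrees(np.arctan2(ys.mean()-cy,xs.mean()-cx)),"thru",(l[2]-cx)/4,(l[3]-cy)/4)
s=dict(np.load("s7.npz"));P=np.array([519.3,253.8,200])
I2=rect(s,P,np.array([1.,0,0]),np.array([0,1.,0]),45,4)
cv2.imwrite("pics/a8.png",np.hstack([I,I2]))
E
```

```text
disc mm 2.0291366577148438 2.593524932861328 33.81553268432617
[(-55, 0.8), (-50, 0.6), (-45, 0.3), (-40, 0.0), (-35, 0.0), (-30, 0.0), (-25, 0.0), (-20, 0.0), (-15, 0.0), (-10, 0.3), (-5, 0.5), (0, 0.8)]
slot px 212.125
axis deg -26.996202 centroid ang -18.81069672867729 thru 11.584816 -3.9462051
```

View pics/a8.png

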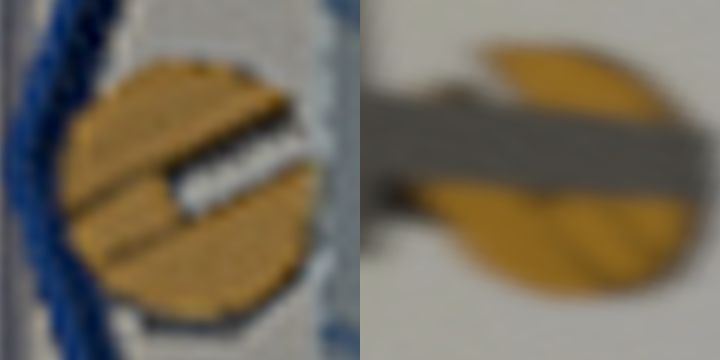

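```bash
python3 - <<'E'
from h import *
s=grab("scene");t=grab("top")
for n,c in(("s",s),("t",t)):
    H=cv2.cvtColor(c["frame"],cv2.COLOR_BGR2HSV)
    m=(H[...,1]>110)&(H[...,0]>8)&(H[...,0]<30)&(H[...,2]>60)
    q=proj(c,[519,254,198]).astype(int); w=np.zeros_like(m); w[q[1]-18:q[1]+18,q[0]-20:q[0]+20]=1; m&=w
    m=cv2.erode(m.astype(np.uint8),np.ones((2,2)))
    v,u=np.nonzero(m); 
    if len(u)<20: print(n,"few",len(u)); continue
    X=np.array([pd(c,a,b) for a,b in zip(u,v)]); k=(abs(X[:,2]-200)<20); X=X[k]
    A=np.c_[X[:,:2]-[519,254],np.ones(len(X))]; f,*_=np.linalg.lstsq(A,X[:,2],rcond=None)
    print(n,len(X),"z",np.median(X[:,2]).round(1),"plane",f.round(3),"x",np.percentile(X[:,0],[0,5,95,100]).round(),"y",np.percentile(X[:,1],[0,5,95,100]).round())
    # circle fit of rectified silhouette at z=med
    W=np.array([pz(c,a,b,np.median(X[:,2]))[:2] for a,b in zip(u,v)],np.float32)
    print(cv2.minEnclosingCircle(W))
# jig check in the scene cam: knob with depth
q=proj(s,[478.6,197,122]);H=s["frame"].sum(2)
w=(H<90);m=np.zeros_like(w);m[int(q[1])-9:int(q[1])+12,int(q[0])-9:int(q[0])+9]=1
v,u=np.nonzero(w&m);X=np.array([pd(s,a,b) for a,b in zip(u,v)]);print("knob",len(u),X[abs(X[:,2]-116)<9].mean(0).round(1),"px",u.mean(),v.mean(),"exp mid",proj(s,[478.6,197,116]))
E
```

```text
s 153 z 198.1 plane [-7.00000e-03 -1.52000e-01  1.99548e+02] x [491. 499. 547. 551.] y [225. 229. 278. 281.]
((522.3728637695312, 256.0168151855469), 32.689208984375)
t few 0
knob 31 [487.6 196.3 120.9] px 372.4516129032258 194.58064516129033 exp mid [373.27555158 194.24994709]
```

```bash
cat > tilt.py <<'E'
from h import *
def tilt(ctr,N=8,half=20):
    P=[];U=[]
    for _ in range(N):
        s=grab("scene");H=cv2.cvtColor(s["frame"],cv2.COLOR_BGR2HSV)
        m=(H[...,1]>110)&(H[...,0]>8)&(H[...,0]<30)&(H[...,2]>60)
        q=proj(s,ctr).astype(int); w=np.zeros_like(m); w[q[1]-18:q[1]+18,q[0]-half:q[0]+half]=1; m&=w
        for u in np.unique(np.nonzero(m)[1]):
            v=np.nonzero(m[:,u])[0]
            for b in v[(v<v.max()-3)&(v>v.min())]: P.append(pd(s,u,b))
    X=np.array(P)-ctr; X=X[(abs(X[:,2])<15)&(np.hypot(X[:,0],X[:,1])<33)]
    f=np.zeros(3);k=np.ones(len(X),bool)
    for _ in range(4):
        f,*_=np.linalg.lstsq(np.c_[X[k,:2],np.ones(k.sum())],X[k,2],rcond=None)
        r=X[:,2]-np.c_[X[:,:2],np.ones(len(X))]@f;k=abs(r)<6
    print("n",k.sum(),len(X),"slopes deg",np.degrees(np.arctan(f[:2])).round(1),"z",(f[2]+ctr[2]).round(1),"rms",r[k].std().round(2))
if __name__=="__main__":
    import sys; tilt(np.array(eval(sys.argv[1]),float))
E
python3 tilt.py "[519,254,199]"
```

```text
n 840 846 slopes deg [ 1.2 -7.8] z 200.0 rms 1.42
```

The mass has drooped about 8° about the grip axis. I'll firm the grip and level it by tilting the tool.

Request:
arm_command:
  moves:
    - [[0,0,0],[0,0,0]]
    - [[0,0,0],[0,0.0435,0]]
    - [[0,0,0],[0,0.0435,0]]
    - [[0,0,0],[0,0,0]]
    - [[0,0,0],[0,0,0]]
  force: 58

```text
time_s: 17.52
position: [519.7, 253.1, 195.0]
tcp_rot: [-2.248, -2.068, -0.161]
ft_force: [-0.4, -0.5, -2.1]
grip_width: 62.2
gripper_force: 58.0
```

```bash
python3 tilt.py "[519,254,199]"; python3 -c "
from h import *
R=Ro.from_rotvec([np.radians(8),0,0])*rot(-5)
plan([513,251.6,150],R);plan([513,251.6,97],R)"
```

```text
n 897 898 slopes deg [ 1.6 -0.4] z 200.2 rms 1.44
t 17.92 pos [519.6 254.2 194.8] F [-0.1 -0.  -1.9] grip 61.7 58.0
shift now-frame [-0.0227 -0.0171  0.1099] | 1.1 rows; shift target-frame [-0.0233 -0.0146  0.1101]
turn [0.0134 0.0027 0.0044] 0.2 rows
t 17.92 pos [519.6 254.2 194.8] F [-0.1 -0.  -1.9] grip 61.7 58.0
shift now-frame [-0.0406 -0.0184  0.2412] | 2.5 rows; shift target-frame [-0.0417 -0.013   0.2413]
turn [0.0134 0.0027 0.0044] 0.2 rows
```

Request:
arm_command:
  moves:
    - [[0,0,0],[0.0134,0,0]]
    - [[-0.01,-0.003,0.06],[0,0,0]]
    - [[-0.01,-0.004,0.06],[0,0,0]]
    - [[-0.01,-0.003,0.06],[0,0,0]]
    - [[-0.0117,-0.003,0.061],[0,0,0]]
    - [[0,0,0],[0,0,0]]
    - [[0,0,0],[0,0,0]]

```text
time_s: 18.5
position: [512.8, 250.7, 96.8]
tcp_rot: [-2.233, -2.059, -0.136]
ft_force: [-0.1, -0.2, -0.8]
grip_width: 62.5
gripper_force: 58.0
```

```bash
python3 tilt.py "[513,252,103]"; python3 -c "
from h import *
R=Ro.from_rotvec([np.radians(8),0,0])*rot(-5)
plan([513,251.6,97],R);plan([478.6,196.5,97],R)"
```

```text
n 871 873 slopes deg [ 0.9 -0.2] z 103.8 rms 1.79
t 18.9 pos [513.4 251.   98.1] F [ 0.  -0.6 -1.6] grip 62.4 58.0
shift now-frame [ 0.001  -0.0012  0.0028] | 0.0 rows; shift target-frame [ 0.001  -0.0012  0.0028]
turn [0.0007 0.0022 0.0042] 0.1 rows
t 18.9 pos [513.4 251.   98.1] F [ 0.  -0.6 -1.6] grip 62.4 58.0
shift now-frame [-0.142  -0.0759 -0.016 ] | 1.6 rows; shift target-frame [-0.1424 -0.075  -0.0164]
turn [0.0007 0.0022 0.0042] 0.1 rows
```

Request:
arm_command:
  moves:
    - [[-0.0101,-0.0054,-0.0011],[0,0,0]]
    - [[-0.0101,-0.0054,-0.0011],[0,0,0]]
    - [[-0.0101,-0.0054,-0.0011],[0,0,0]]
    - [[-0.0101,-0.0054,-0.0011],[0,0,0]]
    - [[-0.0101,-0.0054,-0.0011],[0,0,0]]
    - [[-0.0101,-0.0054,-0.0011],[0,0,0]]
    - [[-0.0101,-0.0054,-0.0011],[0,0,0]]
    - [[-0.0101,-0.0054,-0.0011],[0,0,0]]

```text
time_s: 19.57
position: [493.1, 219.4, 96.6]
tcp_rot: [-2.234, -2.06, -0.14]
ft_force: [0.3, 0.5, -0.9]
grip_width: 62.3
gripper_force: 58.0
```

Request:
arm_command:
  moves:
    - [[-0.0101,-0.0054,-0.0011],[0,0,0]]
    - [[-0.0101,-0.0054,-0.0011],[0,0,0]]
    - [[0,0,0],[0,0,0]]

```text
time_s: 19.82
position: [488.0, 211.5, 96.4]
tcp_rot: [-2.234, -2.06, -0.14]
ft_force: [0.0, 0.7, -1.5]
grip_width: 62.4
gripper_force: 58.0
```

```bash
python3 -c "
from h import *
R=Ro.from_rotvec([np.radians(8),0,0])*rot(-5)
plan([478.6,196.5,97],R)"
```

```text
t 19.82 pos [488.  211.5  96.4] F [ 0.   0.7 -1.5] grip 62.4 58.0
shift now-frame [-0.0387 -0.0205 -0.0065] | 0.4 rows; shift target-frame [-0.0388 -0.0202 -0.0067]
turn [0.0002 0.0025 0.0039] 0.1 rows
```

No contact and the stem is inside the slot. Finishing the slide.

Request:
arm_command:
  moves:
    - [[-0.0097,-0.0051,-0.0013],[0,0,0]]
    - [[-0.0097,-0.0051,-0.0013],[0,0,0]]
    - [[-0.0097,-0.0051,-0.0013],[0,0,0]]
    - [[-0.0097,-0.0051,-0.0013],[0,0,0]]
    - [[0,0,0],[0,0,0]]
    - [[0,0,0],[0,0,0]]

```text
time_s: 20.32
position: [478.9, 197.0, 96.5]
tcp_rot: [-2.234, -2.06, -0.14]
ft_force: [-0.3, -0.6, -1.6]
grip_width: 62.4
gripper_force: 58.0
```

```bash
python3 tilt.py "[479,197,103]"; python3 -c "
from h import *
R=Ro.from_rotvec([np.radians(8),0,0])*rot(-5)
plan([478.6,196.5,90],R)"
```

```text
n 574 589 slopes deg [ 0.8 -0.7] z 101.9 rms 1.54
t 20.72 pos [479.  197.2  96.4] F [ 0.1  0.3 -2.7] grip 62.5 58.0
shift now-frame [-0.0041 -0.0006  0.0155] | 0.2 rows; shift target-frame [-0.0041 -0.0006  0.0155]
turn [0.0001 0.0025 0.0041] 0.1 rows
```

Request:
arm_command:
  moves:
    - [[-0.0007,0,0.004],[0,0,0]]
    - [[-0.0007,0,0.004],[0,0,0]]
    - [[-0.0004,0,0.003],[0,0,0]]
    - [[0,0,0],[0,0,0]]
    - [[0,0,0],[0,0,0]]

```text
time_s: 21.13
position: [478.8, 197.0, 91.8]
tcp_rot: [-2.234, -2.06, -0.14]
ft_force: [-0.3, 0.0, -2.3]
grip_width: 61.9
gripper_force: 58.0
```

Request:
arm_command:
  moves:
    - [[-0.0004,0,0.0025],[0,0,0]]
    - [[0,0,0],[0,0,0]]
    - [[0,0,0],[0,0,0]]

```text
time_s: 21.38
position: [478.9, 197.0, 90.9]
tcp_rot: [-2.234, -2.06, -0.14]
ft_force: [-0.0, 0.4, -1.3]
grip_width: 62.5
gripper_force: 58.0
```

Request:
arm_command:
  moves:
    - [[-0.0003,0,0.002],[0,0,0]]
    - [[0,0,0],[0,0,0]]
    - [[0,0,0],[0,0,0]]

```text
time_s: 21.63
position: [479.0, 197.0, 90.5]
tcp_rot: [-2.234, -2.06, -0.14]
ft_force: [-2.0, -1.6, 4.2]
grip_width: 62.2
gripper_force: 58.0
```

Contact with the steel mass. Open and see.

Request:
arm_command:
  moves:
    - [[0,0,0],[0,0,0]]
    - [[0,0,0],[0,0,0]]
    - [[0,0,0],[0,0,0]]
    - [[0,0,0],[0,0,0]]
    - [[0,0,0],[0,0,0]]
    - [[0,0,0],[0,0,0]]
  gripper: 0.9
  force: 10

```text
time_s: 22.13
position: [478.9, 197.0, 90.1]
tcp_rot: [-2.234, -2.06, -0.14]
ft_force: [0.1, 0.2, -0.7]
grip_width: 83.4
gripper_force: 0.0
```

```bash
python3 tilt.py "[479,197,96]"; python3 -c "
from h import *
plan([478.6,196.5,250],Ro.from_rotvec([np.radians(8),0,0])*rot(-5))"
```

```text
n 595 599 slopes deg [2.2 1.8] z 95.3 rms 1.58
t 22.53 pos [478.9 197.   90.2] F [ 0.7 -0.   0.1] grip 83.5 0.0
shift now-frame [ 0.0526 -0.005  -0.3961] | 4.0 rows; shift target-frame [ 0.0541 -0.0054 -0.3959]
turn [0.0001 0.0025 0.0041] 0.1 rows
```

Request:
arm_command:
  moves:
    - [[0.006,0,-0.04],[0,0,0]]
    - [[0.0095,0,-0.07],[0,0,0]]
    - [[0.013,0,-0.095],[0,0,0]]
    - [[0.013,0,-0.095],[0,0,0]]
    - [[0.013,0,-0.095],[0,0,0]]
    - [[0,0,0],[0,0,0]]

```text
time_s: 23.03
position: [482.2, 197.6, 257.7]
tcp_rot: [-2.236, -2.063, -0.153]
ft_force: [0.5, -0.0, 1.4]
grip_width: 84.2
gripper_force: 0.0
```

Request:
arm_command:
  moves:
    - [[0.09,0,0],[0,0,0]]
    - [[0.09,0,0],[0,0,0]]
    - [[0.09,0,0],[0,0,0]]
    - [[0.09,0,0],[0,0,0]]
    - [[0.09,0,0],[0,0,0]]
    - [[0.09,0,0],[0,0,0]]
    - [[0.09,0,0],[0,0,0]]
    - [[0,0,0],[0,0,0]]
    - [[0,0,0],[0,0,0]]

```text
time_s: 23.78
position: [500.7, 447.4, 282.7]
tcp_rot: [-2.232, -2.062, -0.138]
ft_force: [-0.1, -0.3, -0.4]
grip_width: 83.8
gripper_force: 0.0
```

```bash
python3 tilt.py "[479,197,96]"; python3 - <<'E'
from h import *
t=grab("top");H=cv2.cvtColor(t["frame"],cv2.COLOR_BGR2HSV)
q=proj(t,[478.6,196.7,96]);print(q)
m=((H[...,1]>90)&(H[...,0]>8)&(H[...,0]<30)&(H[...,2]>40))
w=np.zeros_like(m);w[int(q[1])-14:int(q[1])+15,int(q[0])-14:int(q[0])+15]=1;m&=w
v,u=np.nonzero(m);W=np.array([pz(t,a,b,96)[:2] for a,b in zip(u,v)],np.float32)
print(len(u),cv2.minEnclosingCircle(W))
J=np.array([478.6,196.7,96])
for a in range(-180,180,15):
    r=np.radians(a);Q=[proj(t,J+[k*np.cos(r),k*np.sin(r),0]).round().astype(int) for k in(20,23,26,29)]
    print(a,[int(m[y,x]) for x,y in Q],[round(float(pd(t,x,y)[2])) for x,y in Q])
cv2.imwrite("pics/end.png",np.hstack([crop(t,190,220,50,55,8),crop(grab("scene"),345,180,50,55,8)]))
E
```

```text
n 948 950 slopes deg [2.7 1.1] z 95.4 rms 1.55
[215.69069083 247.24055851]
307 ((476.4768981933594, 193.19598388671875), 40.709388732910156)
-180 [1, 1, 1, 1] [92, 100, 95, 98]
-165 [1, 1, 1, 1] [97, 91, 95, 105]
-150 [1, 1, 1, 1] [100, 95, 91, 93]
-135 [0, 0, 0, 1] [85, 91, 85, 92]
-120 [0, 0, 0, 0] [90, 90, 90, 92]
-105 [0, 0, 0, 1] [88, 89, 86, 96]
-90 [1, 1, 1, 1] [100, 97, 97, 94]
-75 [1, 1, 1, 1] [95, 99, 97, 99]
-60 [1, 1, 1, 1] [98, 96, 97, 98]
-45 [1, 1, 1, 1] [97, 93, 97, 97]
-30 [1, 1, 1, 1] [98, 96, 97, 96]
-15 [1, 1, 1, 1] [92, 98, 103, 96]
0 [1, 1, 1, 1] [97, 100, 95, 94]
15 [1, 1, 1, 1] [97, 97, 95, 97]
30 [1, 1, 1, 1] [96, 92, 93, 94]
45 [1, 1, 1, 1] [100, 93, 93, 90]
60 [1, 1, 1, 1] [121, 98, 99, 97]
75 [1, 1, 1, 1] [121, 100, 92, 96]
90 [1, 1, 1, 1] [99, 97, 95, 96]
105 [1, 1, 1, 1] [92, 102, 100, 98]
120 [1, 1, 1, 1] [93, 98, 98, 95]
135 [1, 1, 1, 1] [91, 93, 97, 89]
150 [1, 1, 1, 1] [96, 96, 92, 96]
165 [1, 1, 1, 1] [95, 91, 97, 99]
```

```bash
python3 - <<'E'
from h import *
from workcell import workorder
t=grab("top");f=t["frame"].astype(int);m=(f[...,2]>f[...,1]+50)&(f[...,2]>f[...,0]+50);m[:175]=0;m[225:]=0;m[:,:325]=0;m[:,400:]=0
v,u=np.nonzero(m);X=np.median([pd(t,a,b) for a,b in zip(u,v)],0);print("handle",X.round(1))
if X[2]>140: print(workorder.hand_in())
E
```

```text
handle [ 616.3 -207.1  164.3]
the job is handed in; nothing more can be done
None
```

The job is handed in at about 24 s: the tray stands tipped at its stop, and the brass mass lies flat and centred on the steel mass. Its slot is at about -120° against the steel's +53°; this was checked in the camera readings only, as the verdict is not shown and the bystanders were not re-checked.

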